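# Hang the honey strainer to drain on the swivel hook

### The job

Swing the drain stand's brass hook arm round towards the open empty jar until it drops into the notch on that side, feeling for the notch and never forcing the arm. Then pick up the little steel strainer by its bail and lower it gently onto the hook, so that it is left hanging still over the open jar with the arm still down in its notch. Leave the jars, the cup and the other things where they stand.

Things in the scene. Friction and masses are not known exactly. Their poses are not given: they have to be found in the camera images.
- drain_stand: Fixed steel stand: base plate 200x270x8 mm, post 22 mm across. Origin: on the table on the post's axis, which is the hook arm's turning axis. Its -x axis is the stand's front. Two jar places on the base lie 87 mm from the axis, 57 deg to either side of the front (x -47, y +73 or -73 mm): one holds the open jar, the other the full jar, either way round.
- pivot (a point): On the post axis 190 mm up, axes as the stand's: top of a dark steel index ring, 37 mm radius, on which a pin under the arm (32 mm from the axis) rides. One notch to each side, an end stop 16 deg past it. The ring is clamped by hand: the notches lie anywhere from 44 to 70 deg either side of the stand's front and must be felt. Over 14 N at the arm's end against a stop is forcing it.
- hook_arm: Brass hook arm, 0.28 kg: level bar 10 mm wide, 6 thick, from the post axis to 100 mm along its own -x. The last 5 mm turn up 15 mm (tip); a 5 mm high rib crosses it at 75 to 79 mm. Hub on the axis: 15 mm radius, top 11 mm over the bar. Origin: on the axis at the bar's underside. Turns with about 1 N at its end and stays. Starts up to 26 deg either side of the front, riding on the ring.
- hook_seat (a point): Top of the bar midway between rib and tip (16 mm gap), 87 mm from the axis: where the bail hangs. -x points outwards along the arm. Height 208 mm riding; over a notch the arm falls to 203 mm and locks (2 deg play either way); turning on meets a hard stop. Gripping or pushing hard holds it up till let go; lifting it 5 mm frees it again.
- strainer: Perforated steel cup with stiff upright wire bail, 0.12 kg, on the table at left or right. Cup 52 mm across (58 at rim), 45 high. Bail in the strainer's y-z plane: two upright legs of 5 mm wire, 41 mm wide overall, straight from 64 to 111 mm height; opening 31 mm wide, the hook passes along x. Pinch both legs along y about 90 mm up. Origin: centre of the underside, z up.
- bail_top (a point): Centre of the bail's level top bar (5 mm round wire along the strainer's y), 115 mm above the cup's underside. Lies 2.5 mm above hook_seat when hung.
- drain_jar: The open, empty clear jar to drain into: 76 mm across its mouth, 62 mm high, loose on one of the stand's two jar places. Origin: centre of its underside, 8 mm above the table.
- full_jar: Full dark honey jar with gold lid, 64 mm across, 62 mm high, on the other jar place; leave alone. Origin: centre of its underside.
- sample_a: A small honey sample jar, 52 mm across, 50 mm high, gold lid; a bystander to leave alone. Origin: centre of its underside.
- sample_b: A small honey sample jar, 52 mm across, 50 mm high, gold lid; a bystander to leave alone. Origin: centre of its underside.
- sample_c: A small honey sample jar, 52 mm across, 50 mm high, gold lid; a bystander to leave alone. Origin: centre of its underside.
- sample_d: A small honey sample jar, 52 mm across, 50 mm high, gold lid; a bystander to leave alone. Origin: centre of its underside.
- sample_e: A small honey sample jar, 52 mm across, 50 mm high, gold lid; a bystander to leave alone. Origin: centre of its underside.
- taster_cup: Clear plastic tasting cup, 68 mm across, 95 mm high, right of the stand; a bystander to leave alone. Origin: centre of its underside.
There are look-alikes about, which are no part of the job. What is shaped like the strainer but brown or pink is not meant.

How it is judged:
On the way, in this order (a step that is already met when the one before it is completed fails the run):
1. the hook arm has dropped into the notch on the open jar's side and is let go (z of hook_seat in the frame of drain_stand below 0.2045 m and horizontal distance between hook_seat and drain_jar below 0.035 m and not (contact force between any of the fingers, the arm and hook_arm above 0.2 N)), for 0.2 s.
2. the strainer's bail sits on the hook between rib and tip (x of bail_top in the frame of hook_seat between -0.01 and 0.01 m and z of bail_top in the frame of hook_seat between -0.002 and 0.0055 m and y of bail_top in the frame of hook_seat between -0.016 and 0.016 m), for 0.2 s.
At the end, for the whole second after the job is handed in: Arm down in the open jar's notch (hook seat below 204.5 mm, within 35 mm of the jar's centre from above); strainer hanging still on the hook by its bail between rib and tip (10 mm along, 16 mm across), upright within 0.15 rad, its bottom within 35 mm of the jar's centre; jar upright (all of step 2 and z of hook_seat in the frame of drain_stand below 0.2045 m and horizontal distance between each of hook_seat, strainer and drain_jar below 0.035 m and angle between strainer's own z axis and vertical below 0.15 rad and linear speed of strainer below 0.03 m/s and angle between drain_jar's own z axis and vertical below 0.1 rad and contact force between strainer and hook_arm above 0.3 N); the robot touches nothing.
It fails at once if the hook arm is forced: its pin is pressed on the index ring with more than 40 N (14 N sideways at the end of the arm, once in the notch) (contact force between hook_arm and drain_stand above 40 N).
It fails at once if the strainer is pressed or dropped on the hook arm with more than 15 N (contact force between strainer and hook_arm above 15 N).
It fails at once if the open jar is shoved over 15 mm (distance of drain_jar from where it was at the start of the episode above 0.015 m).
It fails at once if a bystander is moved over 20 mm (distance of any of full_jar, sample_a, sample_b, sample_c, sample_d, sample_e, taster_cup from where it was at the start of the episode above 0.02 m).
It also fails if it takes over 72 s, if anything falls off the work surface, if the arm or the gripper's body presses on something with over 40 N, if the wrist force passes 120 N, or if a joint passes its speed limit or range.

### The arm

A 6-joint arm with a two-finger parallel gripper is mounted at the origin on the work surface. World frame = base frame: x ahead of the robot, y to its left, z up, the work surface at z = 0. Lengths are in m, angles in rad, forces in N, time in s.
With the tool pointing down it reaches from about 0.3 to 0.875 m from the base axis. Payload 6.4 kg.
Tool frame: the origin (TCP) lies between the finger pads; the fingertips stand 14 mm ahead of it and the grasp point (between the pads) lies 5 mm behind it; z points along the fingers, y is the line along which they close (so a half turn about z gives the same grasp; the last joint's range is limited). The gripper opens to 88 mm and grips with 3 to 60 N. Pads are 18 mm wide; open, the fingers measure 123 mm over their backs; the gripper's body (75 mm by 187 mm) begins 45 mm behind the grasp point.
Start: joints at [1.088, 0.181, 1.607, -0, 1.354, -0.206], TCP at [0.157, 0.553, 0.253] pointing down, gripper open.
Joint ranges: [-2.99, 2.99], [-0.89, 2.07], [0.3, 2.58], [-1.14, 4.28], [0, 2.63], [-3.12, 3.12]. Speed limits (rad/s): [2.57, 2.57, 3.01, 3.14, 3.14, 3.14].

### API

Orientations are given as a unit quaternion [x, y, z, w].
In Python, from plant import r, eyes gives the robot as it stands.
- The arm moves only by the shell command python3 -m jog 'ROWS' [FORCE]. ROWS is JSON, a list of rows, each a list of 3 entries, a list of its own where there are three numbers: the shift along the world's x, y, z in m, then the turn about the world's z in rad, then the finger opening in m, from 0 to 0.0881. In form: [[[tx, ty, tz], roll, hand], ...]. A call has 1 to 12 rows; each row shifts and turns the commanded pose from where the row before left it; what a row does not reach is not made up. A row lasts 1/12 s, in which the tool goes at most 41.7 mm and 7.16 degrees, less where a joint would pass 70% of its speed; a pose out of reach is approached as far as the arm can. A call is refused whole if a number of a shift passes 0.0417 or a number of a turn 0.125, either way. A call with a gripper value outside its range is refused whole. The fingers move at their own pace and stop on an object; FORCE is the grip in N (left out, the last holds). Time passes only in rows, so rows that do not move let the fingers close. It gives the time, the measured TCP pose, the force, the opening and the grip force at its end, in the units of the state.
- r.sense(): the state, without advancing time (a new reading comes with each control period).
- eyes.snapshot(name): name is "side" or "top"; returns the picture (384x512x3 uint8, red, green, blue); there is no depth.
- eyes.camera_info(name): a dict with "fx", "fy", "cx", "cy" (pixels), "k1" (the pictures are not rectified: a ray, as slopes to the right and down, at radius r is drawn at 1 + k1 r^2 times it, then the intrinsics apply), "xyz" and "attitude" of the camera in the world. Camera axes: x right, y down, z forward; pixel columns grow to the right and rows downward; lengths in m; the calibration is good to about 2 mm. A picture is of the moment at which its call begins. camera_info takes no time and is no camera call.
- r.job_done(): hands the job in; it is judged then, once.
The state is a dict: "time_s": time; "joint_pos": joint angles; "joint_vel": joint speeds; "effort": joint torques, N m; "tool_pos": TCP position; "orientation": TCP orientation; "ft_force": force on the tool from outside, world axes, zero at the start; "wrist_torque": the same for the moment, N m; "finger_gap": finger opening in m; "grasp_force": force on a finger pad.
Only numpy, scipy, OpenCV 4.12 (cv2) and the standard library are available. Lean on these libraries where they do the work, as an engineer would, in place of code of your own. Each camera call takes 0.05 s, during which the arm holds its last target. There are 200 camera calls.

## Working session

There is one attempt and no reset: what is moved stays moved. The work goes in short steps, Python scripts to look and compute and a shell command to move; the robot and the scene stay as the last step left them, time stands still between calls to the robot, and variables do not carry over. Pictures are saved under pics/ and viewed, at most 10 in all, crops included, and the job is handed in when it is done.

```bash
mkdir -p pics; ls; python3 - <<'E'
from plant import r, eyes
import cv2
for n in("side","top"):
    im=eyes.snapshot(n); cv2.imwrite(f"pics/{n}0.png",cv2.resize(im[:,:,::-1],None,fx=1.5,fy=1.5,interpolation=cv2.INTER_CUBIC)); cv2.imwrite(f"{n}_raw.png",im[:,:,::-1])
    print(n,eyes.camera_info(n))
print(r.sense())
E
```

```text
pics
side {'fx': 478.0971024768923, 'fy': 478.0971024768923, 'cx': 256.4256331973932, 'cy': 191.91021870034322, 'k1': -0.11075810321893409, 'xyz': array([-0.05419485, -0.78998735,  1.16996459]), 'attitude': array([ 0.88191841, -0.30216505,  0.11384807, -0.34344551])}
top {'fx': 346.5393904192933, 'fy': 346.5393904192933, 'cx': 256.2888179419653, 'cy': 197.06552774895357, 'k1': -0.008658607362052801, 'xyz': array([ 0.38396948, -0.0303837 ,  0.95876702]), 'attitude': array([-0.70093145,  0.70966803, -0.05179354,  0.04882433])}
{'time_s': 0.1, 'joint_pos': array([ 1.08771430e+00,  1.81477675e-01,  1.60787653e+00,  1.49608794e-05,
        1.35378425e+00, -2.06321132e-01]), 'joint_vel': array([ 0.00034693, -0.0008148 , -0.00197389, -0.00014082,  0.00074623,
       -0.00056628]), 'effort': array([ 7.87474455e-04, -4.34822488e+01, -3.42693508e+01,  7.04561407e-02,
        3.40344734e-02, -7.49390711e-05]), 'tool_pos': array([0.15689402, 0.55272048, 0.25190928]), 'orientation': array([ 1.37940783e-01,  9.90440176e-01, -7.24967244e-04, -2.68049284e-04]), 'ft_force': array([-0.34466914, -0.53168823, -0.18851747]), 'wrist_torque': array([ 0.00330855,  0.05159361, -0.05120413]), 'grasp_force': 0.0, 'finger_gap': 0.08773532817302736}
```

View pics/top0.png

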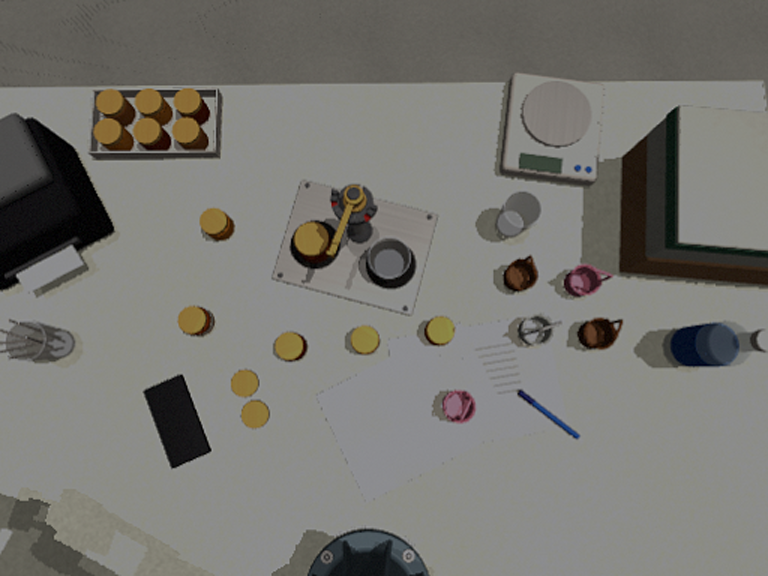

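View pics/side0.png

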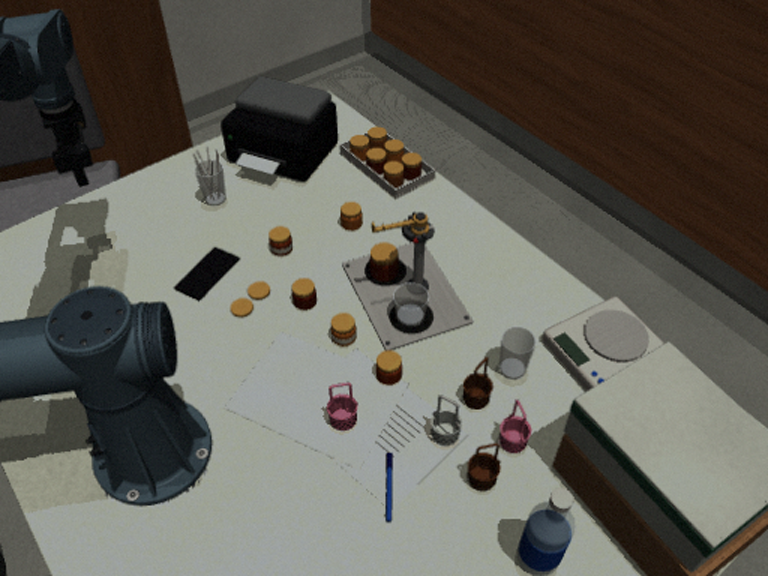

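In the top picture (1.5x), the candidates shaped like the strainer are grey (535,330), brown (520,273) and (598,333), and pink (584,280) and (458,406). Only the grey one is bare steel. The open jar is at (390,262), on the right of the stand. The brass arm runs from the hub (354,195) to its tip at (332,252). I'll confirm the strainer and the arm in enlarged crops.

```bash
cat > h.py <<'E'
import numpy as np, cv2
from scipy.spatial.transform import Rotation as R
from plant import r, eyes
def cam(n):
    c=eyes.camera_info(n); return c,R.from_quat(c["attitude"]).as_matrix(),np.array(c["xyz"])
def ray(n,u,v):
    c,M,o=cam(n); K=np.array([[c["fx"],0,c["cx"]],[0,c["fy"],c["cy"]],[0,0,1]])
    x,y=cv2.undistortPoints(np.array([[[u,v]]],float),K,np.array([c["k1"],0,0,0]))[0,0]
    return o,M@np.array([x,y,1])
def atz(n,u,v,z):
    o,d=ray(n,u,v); return o+d*(z-o[2])/d[2]
def proj(n,p):
    c,M,o=cam(n); q=M.T@(np.array(p)-o); s=q[:2]/q[2]; s=s*(1+c["k1"]*(s@s)); return s*[c["fx"],c["fy"]]+[c["cx"],c["cy"]]
def tri(pt,ps):
    o1,d1=ray("top",*pt);o2,d2=ray("side",*ps)
    A=np.c_[d1,-d2];t=np.linalg.lstsq(A,o2-o1,rcond=None)[0]
    a,b=o1+d1*t[0],o2+d2*t[1];return (a+b)/2,np.linalg.norm(a-b)
E
python3 - <<'E'
import cv2,numpy as np
t=cv2.imread("top_raw.png");s=cv2.imread("side_raw.png")
f=lambda im,x,y,w,h,k:cv2.resize(im[y:y+h,x:x+w],None,fx=k,fy=k,interpolation=cv2.INTER_CUBIC)
a=f(t,180,115,130,100,6)            # stand top
cv2.imwrite("pics/c1.png",a)
b=f(t,330,195,50,50,8);c=f(s,280,255,50,50,8)
cv2.imwrite("pics/c2.png",np.hstack([b,c]))
E
```

```text
(no output)
```

View pics/c1.png

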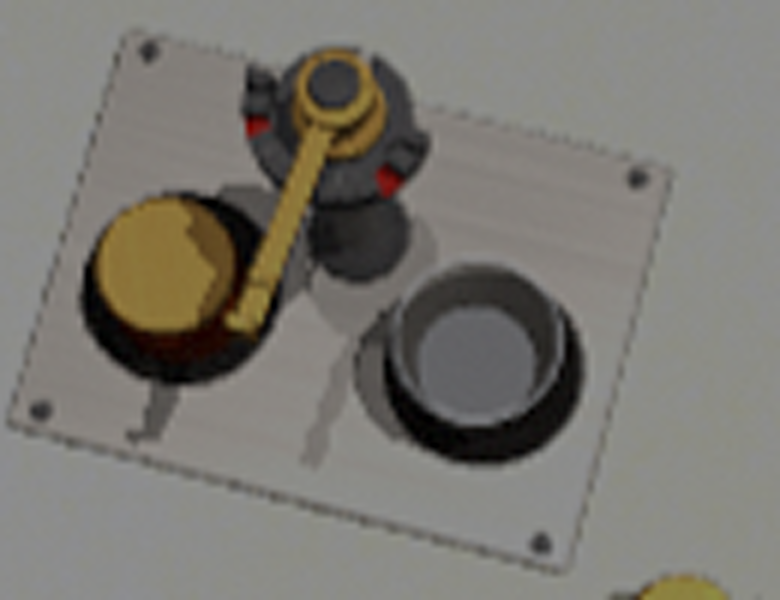

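View pics/c2.png

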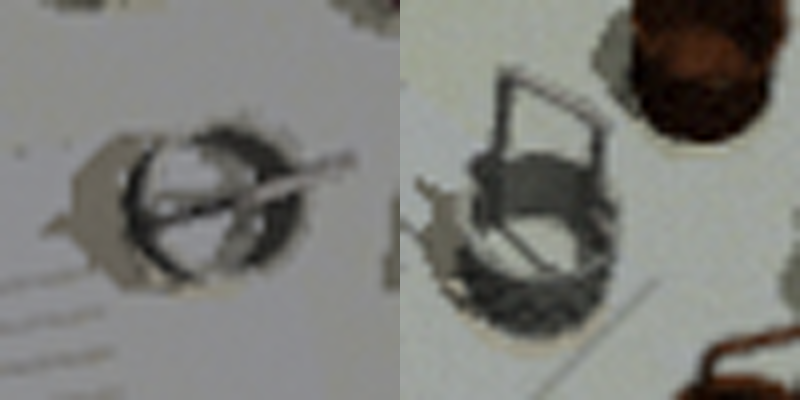

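The crops show one steel bail, at c2 (350,160) in the top view and (505,75)–(600,125) in the side view; it is bare grey, with brown things beside it. In c1 the hub top is at about (338,85), the arm tip at about (245,322), the jar rim centre at about (480,345), and there are red marks at (257,126) and (390,181).

```bash
python3 - <<'E'
from h import *
np.set_printoptions(precision=4,suppress=True)
c1=lambda x,y:(x/6+180,y/6+115)
for k,p in dict(TL=(125,32),TR=(672,172),BR=(570,572),BL=(10,425)).items(): print(k,atz("top",*c1(*p),.008))
hub=atz("top",*c1(338,86),.213);print("hub",hub)
print("hub tri",tri(c1(338,86),(420/1.5,216/1.5)))
for p,z in(((262,285),.21),((245,325),.22),((257,126),.19),((390,181),.19)):
    q=atz("top",*c1(*p),z);d=q-hub;print(p,q,np.hypot(*d[:2]),np.degrees(np.arctan2(d[1],d[0])))
print("jar rim",atz("top",*c1(480,345),.07),"fulllid",atz("top",*c1(166,263),.07))
b=lambda x,y:(x/8+330,y/8+195); s=lambda x,y:((x-400)/8+280,y/8+255)
e1=atz("side",*s(505,73),.115);e2=atz("side",*s(603,127),.115);print("bail side",e1,e2,np.linalg.norm(e1-e2))
print("proj in top c2",[(proj("top",e)-[330,195])*8 for e in(e1,e2)])
print("topR",atz("top",*b(352,160),.115))
print("cup bottom-ish rim z.045",atz("top",*b(213,208),.045))
# others heights (approx)
for n,p,z in(("sample",(440,330),.05),("sample",(365,339),.05),("cup",(516,213),.05),("brown",(520,273),.045),("brown2",(598,333),.045),("pink",(458,406),.045),("pink2",(580,280),.045),("samp",(290,346),.05),("samp",(195,320),.05),("samp",(216,224),.05)):
    print(n,atz("top",p[0]/1.5,p[1]/1.5,z))
E
```

```text
TL [0.7441 0.1207 0.008 ]
TR [ 0.672  -0.1385  0.008 ]
BR [ 0.4827 -0.0864  0.008 ]
BL [0.5544 0.1721 0.008 ]
hub [0.6445 0.0085 0.213 ]
hub tri (array([0.6414, 0.0078, 0.2231]), np.float64(0.0008260849158416067))
(262, 285) [0.5695 0.037  0.21  ] 0.08023227752050036 159.1732728349293
(245, 325) [0.5522 0.0423 0.22  ] 0.098270870521253 159.8928411999576
(257, 126) [0.6369 0.0408 0.19  ] 0.03317131363012137 103.14458046076157
(390, 181) [ 0.6146 -0.01    0.19  ] 0.0351647809692792 -148.28456659265422
jar rim [ 0.5762 -0.0455  0.07  ] fulllid [0.6146 0.0918 0.07  ]
bail side [ 0.4481 -0.2859  0.115 ] [ 0.4596 -0.3216  0.115 ] 0.03751350253705531
proj in top c2 [array([235.4789, 190.7959]), array([349.8274, 151.9894])]
topR [ 0.4571 -0.3221  0.115 ]
cup bottom-ish rim z.045 [ 0.4479 -0.2993  0.045 ]
sample [ 0.4522 -0.1315  0.05  ]
sample [ 0.4381 -0.0002  0.05  ]
cup [ 0.6624 -0.2751  0.05  ]
brown [ 0.5529 -0.2782  0.045 ]
brown2 [ 0.4438 -0.4107  0.045 ]
pink [ 0.321  -0.1595  0.045 ]
pink2 [ 0.5389 -0.3851  0.045 ]
samp [0.4276 0.1305 0.05  ]
samp [0.475  0.2978 0.05  ]
samp [0.6482 0.2668 0.05  ]
```

```bash
python3 -m jog '[[[0.025,-0.032,0.002],0,0.036],[[0.025,-0.032,0.002],0,0.036],[[0.025,-0.032,0.002],0,0.036],[[0.025,-0.032,0.002],0,0.036],[[0.025,-0.032,0.002],0,0.036],[[0.025,-0.032,0.002],0,0.036],[[0.025,-0.032,0.002],0,0.036],[[0.025,-0.032,0.002],0,0.036],[[0.025,-0.032,0.002],0,0.036],[[0.025,-0.032,0.002],0,0.036],[[0.025,-0.032,0.002],0,0.036],[[0.025,-0.032,0.002],-0.08,0.036]]'
python3 -m jog '[[[0.025,-0.032,0],0,0.036],[[0.025,-0.032,0],0,0.036],[[0.025,-0.032,0],0,0.036],[[0.015,-0.02,0],0,0.036],[[0,0,0],0,0.036],[[0,0,0],0,0.036]]'
```

```text
time_s: 1.1
tool_pos: [0.4578, 0.1672, 0.2767]
orientation: [0.177, 0.984, 0.0, -0.0]
ft_force: [1.1, 0.1, -0.0]
finger_gap: 0.0364
grasp_force: 0.0
time_s: 1.6
tool_pos: [0.5472, 0.052, 0.2759]
orientation: [0.179, 0.984, 0.0, -0.001]
ft_force: [-0.7, 0.4, -0.9]
finger_gap: 0.0359
grasp_force: 0.0
```

```bash
python3 -m jog '[[[0.013,-0.0135,-0.02],0,0.036],[[0,0,0],0,0.036],[[0,0,0],0,0.036]]'
python3 - <<'E'
from h import *
s=eyes.snapshot("side")[:,:,::-1];t=eyes.snapshot("top")[:,:,::-1]
f=lambda im,x,y,w,h,k:cv2.resize(im[y:y+h,x:x+w],None,fx=k,fy=k,interpolation=cv2.INTER_CUBIC)
cv2.imwrite("pics/d1.png",np.hstack([f(s,215,100,90,110,4.4),f(t,190,105,90,110,4.4)]))
E
```

```text
time_s: 1.85
tool_pos: [0.5588, 0.0407, 0.2555]
orientation: [0.177, 0.984, 0.0, -0.002]
ft_force: [-0.3, 0.5, -0.3]
finger_gap: 0.0363
grasp_force: 0.0
```

View pics/d1.png

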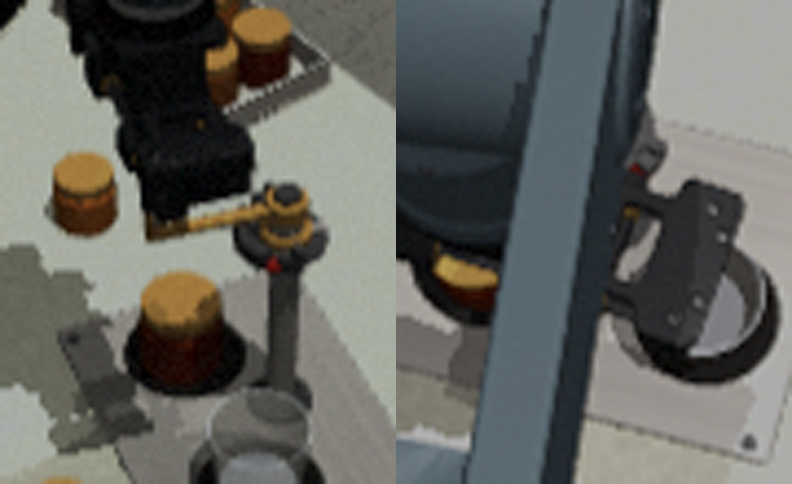

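The side crop shows the fingers just over the arm's outer end (155,220). The hub is at (288,195) and the near red mark at (275,265). I'll check those against my hub and arm estimate.

```bash
python3 - <<'E'
from h import *
np.set_printoptions(precision=4,suppress=True)
P=lambda x,y:(x/4.4+215,y/4.4+100)
print("hub capz.219",atz("side",*P(288,195),.222),"tip bottom z.202",atz("side",*P(150,238),.202),"red",atz("side",*P(275,266),.187))
h=np.array([.642,.008])
for a in(155,159,163):
    u=np.array([np.cos(np.radians(a)),np.sin(np.radians(a))]);p=[*(h+.1*u),.202];q=[*(h+.087*u),.208]
    print(a,(proj("side",p)-[215,100])*4.4,q)
E
```

```text
hub capz.219 [0.6428 0.0068 0.222 ] tip bottom z.202 [0.5569 0.0475 0.202 ] red [ 0.616  -0.0134  0.187 ]
155 [141.0324 239.2594] [np.float64(0.5631512225278115), np.float64(0.04476778877144085), 0.208]
159 [143.5355 246.1418] [np.float64(0.5607785028947435), np.float64(0.03917801161044111), 0.208]
163 [146.7565 252.9224] [np.float64(0.558801486231216), np.float64(0.03343633831087808), 0.208]
```

```bash
python3 -m jog '[[[0,0,-0.01],0,0.036],[[0,0,-0.01],0,0.036],[[0,0,-0.01],0,0.036],[[0,0,-0.01],0,0.036],[[0,0,-0.011],0,0.036],[[0,0,0],0,0.036],[[0,0,0],0,0.036]]'
python3 - <<'E'
import numpy as np
h=np.array([.642,.008]);u=lambda a:np.array([np.cos(np.radians(a)),np.sin(np.radians(a))])
f=lambda a:h+.087*u(a)+.013*u(a+90)
print("start delta from seat to push pose@159",f(159)-[.5588,.0407])
for a in range(158,226,4): print(a,f(a).round(4),(f(a+4)-f(a)).round(4))
E
```

```text
time_s: 2.53
tool_pos: [0.5595, 0.0397, 0.2045]
orientation: [0.177, 0.984, -0.0, -0.001]
ft_force: [-0.3, 0.4, -0.4]
finger_gap: 0.036
grasp_force: 0.0
start delta from seat to push pose@159 [-0.00268028 -0.01365853]
158 [0.5565 0.0285] [-0.0012 -0.006 ]
162 [0.5552 0.0225] [-0.0008 -0.0061]
166 [0.5544 0.0164] [-0.0004 -0.0061]
170 [0.5541 0.0103] [ 0.0001 -0.0061]
174 [0.5541 0.0042] [ 0.0005 -0.0061]
178 [ 0.5546 -0.002 ] [ 0.0009 -0.0061]
182 [ 0.5555 -0.008 ] [ 0.0013 -0.006 ]
186 [ 0.5568 -0.014 ] [ 0.0017 -0.0059]
190 [ 0.5586 -0.0199] [ 0.0022 -0.0058]
194 [ 0.5607 -0.0257] [ 0.0025 -0.0056]
198 [ 0.5633 -0.0312] [ 0.0029 -0.0054]
202 [ 0.5662 -0.0366] [ 0.0033 -0.0052]
206 [ 0.5695 -0.0418] [ 0.0037 -0.0049]
210 [ 0.5732 -0.0468] [ 0.004  -0.0047]
214 [ 0.5771 -0.0514] [ 0.0043 -0.0044]
218 [ 0.5814 -0.0558] [ 0.0046 -0.0041]
222 [ 0.586  -0.0599] [ 0.0049 -0.0037]
```

```bash
python3 -m jog '[[[-0.0015,-0.0055,0],0,0.036],[[-0.0015,-0.0055,0],0,0.036],[[-0.0012,-0.006,0],0.07,0.036],[[-0.0008,-0.006,0],0.07,0.036],[[-0.0004,-0.006,0],0.07,0.036],[[0,-0.006,0],0.07,0.036],[[0.0005,-0.006,0],0.07,0.036],[[0.001,-0.006,0],0.07,0.036],[[0.0013,-0.006,0],0.07,0.036],[[0.0017,-0.006,0],0.07,0.036],[[0.0022,-0.006,0],0.07,0.036],[[0,0,0],0,0.036]]'
```

```text
time_s: 3.53
tool_pos: [0.562, -0.0268, 0.2065]
orientation: [-0.137, 0.991, -0.0, 0.001]
ft_force: [-0.8, -0.2, -0.2]
finger_gap: 0.0361
grasp_force: 0.0
```

```bash
python3 -m jog '[[[0.0014,-0.0027,-0.001],0.035,0.036],[[0.0014,-0.0027,-0.001],0.035,0.036],[[0.0015,-0.0027,0],0.035,0.036],[[0.0016,-0.0026,0],0.035,0.036],[[0.0008,-0.0013,0],0.0175,0.036],[[0.0008,-0.0013,0],0.0175,0.036],[[0.0009,-0.0013,0],0.0175,0.036],[[0.0009,-0.0013,0],0.0175,0.036],[[0,0,0],0,0.036]]'
python3 -m jog '[[[0.0009,-0.0012,0],0.0175,0.036],[[0.0009,-0.0012,0],0.0175,0.036],[[0,0,0],0,0.036]]'
python3 -m jog '[[[0.0009,-0.0012,0],0.0175,0.036],[[0.001,-0.0012,0],0.0175,0.036],[[0,0,0],0,0.036]]'
```

```text
time_s: 4.28
tool_pos: [0.5709, -0.0415, 0.2039]
orientation: [-0.24, 0.971, -0.0, 0.0]
ft_force: [-0.4, 0.3, 0.4]
finger_gap: 0.0361
grasp_force: 0.3
time_s: 4.53
tool_pos: [0.5727, -0.0439, 0.2037]
orientation: [-0.257, 0.966, -0.0, 0.0]
ft_force: [-0.4, 0.8, -0.2]
finger_gap: 0.0359
grasp_force: 0.4
time_s: 4.78
tool_pos: [0.5746, -0.0463, 0.2037]
orientation: [-0.274, 0.962, -0.0, 0.0]
ft_force: [0.6, 1.0, -0.2]
finger_gap: 0.0363
grasp_force: 0.3
```

```bash

python3 -m jog '[[[0.001,-0.0012,0],0.0175,0.036],[[0,0,0],0,0.036]]'
python3 -m jog '[[[0.001,-0.0012,0],0.0175,0.036],[[0,0,0],0,0.036]]'
python3 -m jog '[[[0.001,-0.0011,0],0.0175,0.036],[[0,0,0],0,0.036]]'
```

```text
time_s: 4.95
tool_pos: [0.5755, -0.0475, 0.2036]
orientation: [-0.282, 0.959, -0.0, -0.0]
ft_force: [-0.7, 0.9, -0.6]
finger_gap: 0.0362
grasp_force: 0.2
time_s: 5.12
tool_pos: [0.5766, -0.0488, 0.2037]
orientation: [-0.29, 0.957, -0.0, 0.0]
ft_force: [0.4, 0.3, -0.9]
finger_gap: 0.0358
grasp_force: 0.0
time_s: 5.28
tool_pos: [0.5776, -0.0498, 0.2038]
orientation: [-0.299, 0.954, -0.0, 0.0]
ft_force: [-0.3, 0.9, 0.3]
finger_gap: 0.0363
grasp_force: 0.1
```

```bash

python3 -m jog '[[[0.001,-0.0011,0],0.0175,0.036],[[0,0,0],0,0.036]]'
python3 -m jog '[[[0.001,-0.0011,0],0.0175,0.036],[[0,0,0],0,0.036]]'
```

```text
time_s: 5.45
tool_pos: [0.5786, -0.0508, 0.2037]
orientation: [-0.307, 0.952, -0.0, 0.0]
ft_force: [-0.1, 1.0, -0.6]
finger_gap: 0.036
grasp_force: 0.1
time_s: 5.62
tool_pos: [0.5796, -0.0519, 0.2038]
orientation: [-0.315, 0.949, -0.0, 0.0]
ft_force: [-0.2, 0.7, -0.4]
finger_gap: 0.0359
grasp_force: 0.1
```

```bash

python3 -m jog '[[[0.001,-0.0011,0],0.0175,0.036],[[0,0,0],0,0.036]]'
python3 -m jog '[[[0.0011,-0.0011,0],0.0175,0.036],[[0,0,0],0,0.036]]'
python3 -m jog '[[[0.0011,-0.0011,0],0.0175,0.036],[[0,0,0],0,0.036]]' 
python3 - <<'E'
from h import *
s=eyes.snapshot("side")[:,:,::-1];cv2.imwrite("e_raw.png",s)
f=lambda im,x,y,w,h,k:cv2.resize(im[y:y+h,x:x+w],None,fx=k,fy=k,interpolation=cv2.INTER_CUBIC)
cv2.imwrite("pics/e1.png",f(s,225,105,90,75,8))
E
```

```text
time_s: 5.78
tool_pos: [0.5806, -0.053, 0.2037]
orientation: [-0.324, 0.946, -0.0, 0.0]
ft_force: [0.3, 1.5, -0.8]
finger_gap: 0.036
grasp_force: 0.2
time_s: 5.95
tool_pos: [0.5814, -0.0538, 0.2036]
orientation: [-0.332, 0.943, 0.0, -0.0]
ft_force: [-2.0, 1.8, -0.7]
finger_gap: 0.0358
grasp_force: 1.0
time_s: 6.12
tool_pos: [0.5823, -0.0545, 0.2035]
orientation: [-0.34, 0.94, 0.001, -0.0]
ft_force: [-3.0, 4.0, 1.0]
finger_gap: 0.0361
grasp_force: 2.3
```

View pics/e1.png

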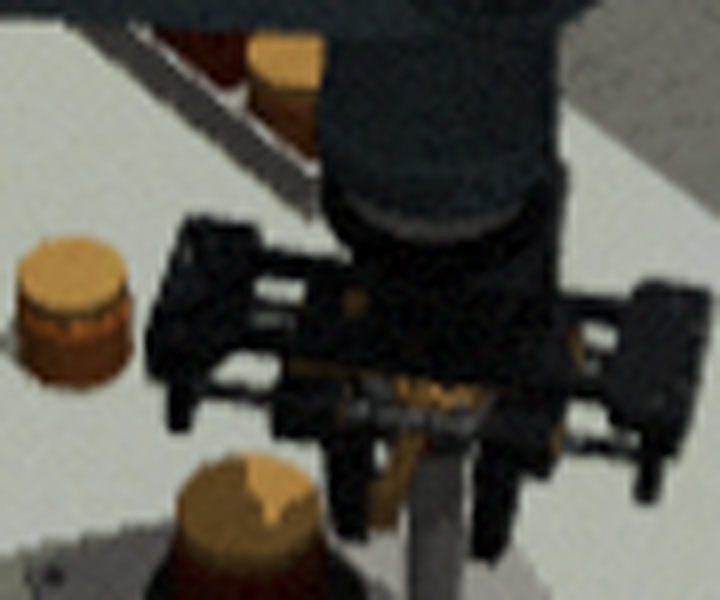

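The force rose to 5 N at about 54° from the front, short of where an end stop could be, so this should be the notch wall. I'll back off to centre and lift clear to check.

```bash

python3 -m jog '[[[-0.003,0.004,0],0,0.036],[[-0.005,0.006,0],0,0.036],[[0,0,0],0,0.044],[[0,0,0],0,0.044],[[0,0,0.015],0,0.044],[[0,0,0.025],0,0.044],[[0,0,0.03],0,0.044],[[0,-0.03,0.02],0,0.088],[[0,-0.04,0],0,0.088],[[-0.01,-0.04,0],0,0.088],[[-0.01,-0.04,0],0,0.088],[[0,-0.04,0],0,0.088]]' 
python3 - <<'E'
from h import *
s=eyes.snapshot("side")[:,:,::-1];t=eyes.snapshot("top")[:,:,::-1]
f=lambda im,x,y,w,h,k:cv2.resize(im[y:y+h,x:x+w],None,fx=k,fy=k,interpolation=cv2.INTER_CUBIC)
cv2.imwrite("pics/f1.png",np.hstack([f(s,240,130,65,80,6),f(t,200,115,65,80,6)]))
E
```

```text
time_s: 7.17
tool_pos: [0.5535, -0.237, 0.2944]
orientation: [-0.34, 0.941, -0.001, -0.0]
ft_force: [0.5, -0.4, -0.5]
finger_gap: 0.0752
grasp_force: 0.0
```

View pics/f1.png

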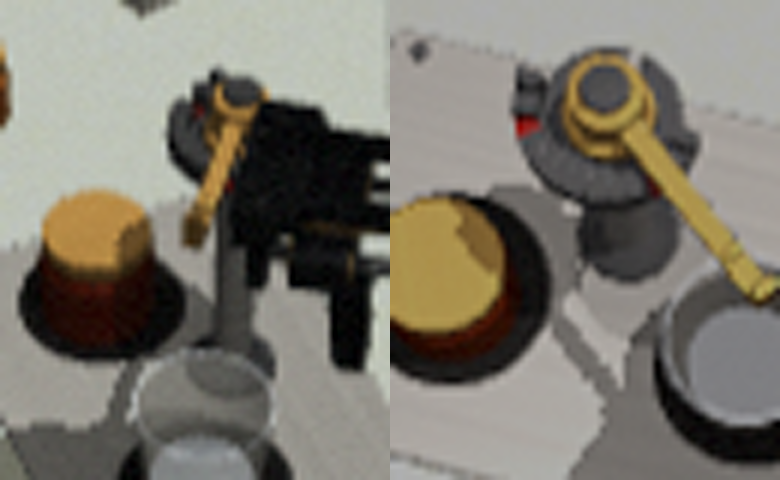

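In f1 the side view has the tip top at about (195,212), and the top view has the arm's outer end at about (765,285), over the jar. I'll test the riding and dropped heights against these pixels.

```bash
python3 - <<'E'
from h import *
np.set_printoptions(precision=4,suppress=True)
u=lambda a:np.array([np.cos(np.radians(a)),np.sin(np.radians(a))])
for h in((.642,.008),(.6435,.0075)):
  for a in(214,217,220):
    for dz in(0,-.005):
      p=[*(np.array(h)+.1*u(a)),.202+dz]; q=[*(np.array(h)+.0975*u(a)),.223+dz]
      print(h,a,dz,"bot",(proj("side",p)-[240,130])*6,(proj("top",p)-[200,115])*6+[390,0],"top",(proj("side",q)-[240,130])*6,(proj("top",q)-[200,115])*6+[390,0])
o=cv2.imread("side_raw.png");n=eyes.snapshot("side")[:,:,::-1];
cv2.imwrite("n_raw.png",n)
print("tri tip",tri(((765-390)/6+200,287/6+115),(195/6+240,212/6+130)))
# template hub cap, left half
T=cv2.resize(o[136:152,271:286],None,fx=8,fy=8,interpolation=cv2.INTER_CUBIC);S=cv2.resize(n[130:160,265:292],None,fx=8,fy=8,interpolation=cv2.INTER_CUBIC)
m=cv2.matchTemplate(S,T,cv2.TM_CCOEFF_NORMED);_,v,_,l=cv2.minMaxLoc(m);print(v,l[0]/8-6,l[1]/8-6)
E
```

```text
(0.642, 0.008) 214 0 bot [179.3212 250.6622] [762.1657 314.7853] top [181.5114 215.6051] [759.3647 296.1171]
(0.642, 0.008) 214 -0.005 bot [179.1758 258.0608] [761.9029 317.8078] top [181.3592 223.1724] [759.1131 299.343 ]
(0.642, 0.008) 217 0 bot [189.93  252.878] [773.483 306.675] top [191.9617 217.7613] [770.7008 288.0057]
(0.642, 0.008) 217 -0.005 bot [189.756  260.2763] [773.1485 309.7471] top [191.7811 225.3285] [770.3753 291.2825]
(0.642, 0.008) 220 0 bot [200.6934 254.7013] [784.3347 298.0061] top [202.5639 219.5355] [781.5706 279.3356]
(0.642, 0.008) 220 -0.005 bot [200.4905 262.0993] [783.9315 301.1312] top [202.3545 227.1026] [781.1745 282.6668]
(0.6435, 0.0075) 214 0 bot [182.4391 249.8707] [763.4477 310.8323] top [184.6603 214.815 ] [760.6824 292.0621]
(0.6435, 0.0075) 214 -0.005 bot [182.2854 257.2696] [763.1768 313.879 ] top [184.4996 222.3825] [760.4222 295.3134]
(0.6435, 0.0075) 217 0 bot [193.0473 252.0855] [774.7611 302.7266] top [195.1101 216.9702] [772.0143 283.9554]
(0.6435, 0.0075) 217 -0.005 bot [192.8651 259.484 ] [774.4185 305.8229] top [194.9211 224.5375] [771.6805 287.2577]
(0.6435, 0.0075) 220 0 bot [203.8098 253.9079] [785.6089 294.0626] top [205.7112 218.7436] [782.8802 275.2905]
(0.6435, 0.0075) 220 -0.005 bot [203.5985 261.3061] [785.1978 297.2119] top [205.4935 226.3108] [782.4757 278.647 ]
tri tip (array([ 0.5655, -0.0492,  0.2243]), np.float64(0.0027172986115882496))
0.8729828000068665 -0.25 0.625
```

```bash

python3 -m jog '[[[-0.025,-0.0165,0],-0.097,0.065],[[-0.025,-0.0165,0],-0.097,0.065],[[-0.025,-0.0165,-0.02],-0.097,0.065],[[-0.025,-0.0165,-0.03],-0.097,0.065],[[0,0,-0.03],0,0.065],[[0,0,-0.02],0,0.065],[[0,0,0],0,0.065],[[0,0,0],0,0.065]]' 
python3 - <<'E'
from h import *
np.set_printoptions(precision=3,suppress=True)
n=eyes.snapshot("side")[:,:,::-1];t=eyes.snapshot("top")[:,:,::-1];o=cv2.imread("side_raw.png");
f=lambda im,x,y,w,h,k:cv2.resize(im[y:y+h,x:x+w],None,fx=k,fy=k,interpolation=cv2.INTER_CUBIC)
cv2.imwrite("pics/g1.png",np.hstack([f(n,255,215,80,100,4.9),f(n,240,130,65,80,6.125)]))
for (x0,x1,y0,y1) in((270,291,137,154),(271,289,138,146),(275,288,165,195)):
    k=12;T=cv2.resize(o[y0:y1,x0:x1],None,fx=k,fy=k,interpolation=cv2.INTER_CUBIC);S=cv2.resize(n[y0-4:y1+4,x0-4:x1+4],None,fx=k,fy=k,interpolation=cv2.INTER_CUBIC)
    m=cv2.matchTemplate(S,T,cv2.TM_CCOEFF_NORMED);_,v,_,l=cv2.minMaxLoc(m);print(v,l[0]/k-4,l[1]/k-4)
E
```

```text
time_s: 7.98
tool_pos: [0.455, -0.2995, 0.1938]
orientation: [-0.153, 0.988, 0.001, -0.001]
ft_force: [-0.2, -0.3, 0.5]
finger_gap: 0.0651
grasp_force: 0.0
-0.18414725363254547 4.0 -4.0
0.09787578880786896 1.916666666666667 0.5
0.021906228736042976 0.08333333333333304 0.0
```

View pics/g1.png

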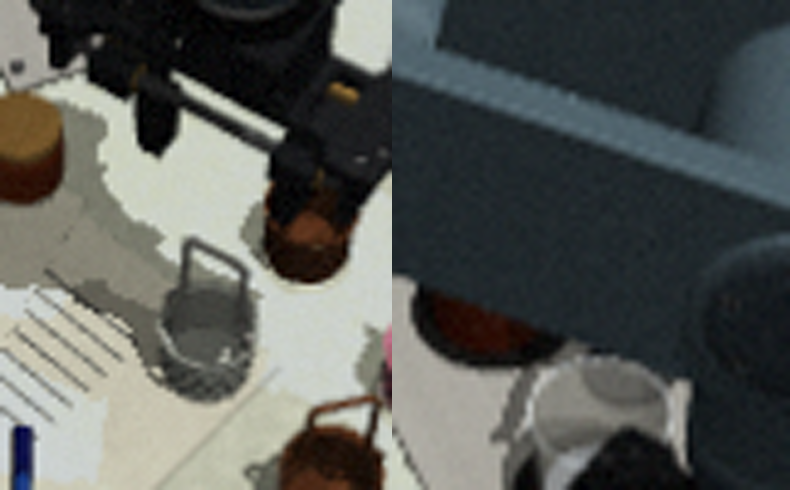

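In g1 (side view) the bail's top bar runs from (187,240) to (245,272), clear and below the fingers. The arm hides the stand from this angle. I'll refine the bail position from these pixels.

```bash
python3 - <<'E'
from h import *
np.set_printoptions(precision=4,suppress=True)
P=lambda x,y:(x/4.9+255,y/4.9+215)
a=atz("side",*P(185,240),.115);b=atz("side",*P(246,273),.115);print(a,b,(a+b)/2,np.linalg.norm(a-b),np.degrees(np.arctan2(*(b-a)[[1,0]])))
print("foot of cup",atz("side",*P(205,375),.0))
# own fingertips check: pad centres project
p=r.sense()["tool_pos"];M=R.from_quat(r.sense()["orientation"]).as_matrix()
for s in(-.0415,.0415): print((proj("side",p+M@np.array([0,s,.014]))-[255,215])*4.9)
E
```

```text
[ 0.4477 -0.285   0.115 ] [ 0.4595 -0.321   0.115 ] [ 0.4536 -0.303   0.115 ] 0.03793907168259269 -71.74628360264246
foot of cup [ 0.4514 -0.3072  0.    ]
[294.4128 216.0853]
[156.2863 141.7068]
```

```bash

python3 -m jog '[[[-0.0015,-0.0035,-0.025],0,0.065],[[0,0,-0.025],0,0.065],[[0,0,-0.025],0,0.065],[[0,0,-0.02],0,0.065],[[0,0,-0.011],0,0.065],[[0,0,0],0,0.065],[[0,0,0],0,0.065]]' 
python3 -m jog '[[[0,0,0],0,0.05],[[0,0,0],0,0.045],[[0,0,0],0,0.042],[[0,0,0],0,0.038],[[0,0,0],0,0.034],[[0,0,0],0,0.034],[[0,0,0],0,0.034],[[0,0,0],0,0.034]]' 15
```

```text
time_s: 8.67
tool_pos: [0.4544, -0.3046, 0.0893]
orientation: [-0.152, 0.988, -0.001, 0.0]
ft_force: [0.0, -0.3, -0.3]
finger_gap: 0.0652
grasp_force: 0.0
time_s: 9.33
tool_pos: [0.454, -0.3046, 0.0892]
orientation: [-0.152, 0.988, -0.0, 0.0]
ft_force: [-1.2, 1.3, 6.1]
finger_gap: 0.0402
grasp_force: 15.0
```

```bash

python3 -m jog '[[[0,0,0.01],0,0.034],[[0,0,0.025],0,0.034],[[0,0,0.03],0,0.034],[[0,0,0.03],0,0.034],[[0,0,0.02],0,0.034],[[0,0,0.012],0,0.034],[[0,0,0],0,0.034]]' 
python3 -m jog '[[[0.005,0.015,0],0.03,0.034],[[0.006,0.024,0],0.05,0.034],[[0.006,0.024,0],0.05,0.034],[[0.006,0.024,0],0.05,0.034],[[0.006,0.024,0],0.05,0.034],[[0.006,0.024,0],0.05,0.034],[[0.006,0.024,0],0.04,0.034],[[0.005,0.015,0],0,0.034],[[0,0,0],0,0.034],[[0,0,0],0,0.034],[[0,0,0],0,0.034]]'
python3 - <<'E'
from h import *
n=eyes.snapshot("side")[:,:,::-1];t=eyes.snapshot("top")[:,:,::-1];cv2.imwrite("n2.png",n)
f=lambda im,x,y,w,h,k:cv2.resize(im[y:y+h,x:x+w],None,fx=k,fy=k,interpolation=cv2.INTER_CUBIC)
cv2.imwrite("pics/h1.png",np.hstack([f(n,240,130,80,100,5),f(t,205,115,80,100,5)]))
E
```

```text
time_s: 9.92
tool_pos: [0.4546, -0.3054, 0.2185]
orientation: [-0.152, 0.988, -0.002, 0.002]
ft_force: [0.1, 0.5, -1.2]
finger_gap: 0.04
grasp_force: 15.0
time_s: 10.83
tool_pos: [0.4989, -0.1306, 0.2142]
orientation: [-0.308, 0.952, 0.0, -0.001]
ft_force: [-0.0, 1.2, -1.0]
finger_gap: 0.0403
grasp_force: 15.0
```

View pics/h1.png

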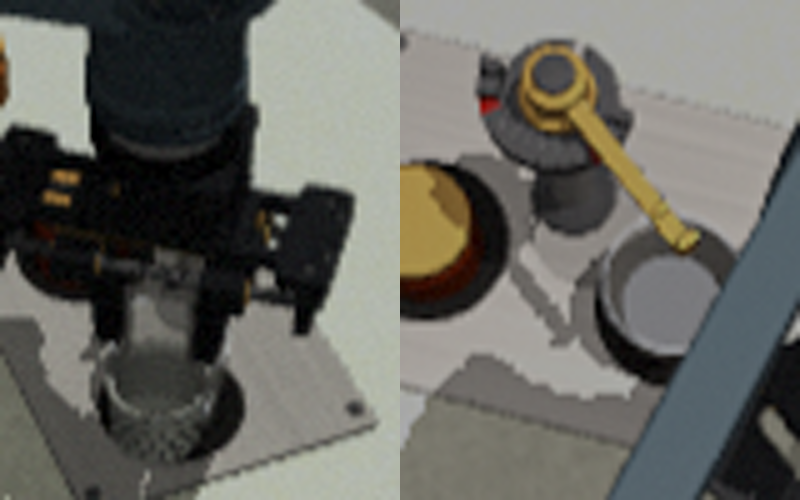

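In h1 the strainer hangs upright in the grip. The brass arm runs from the hub (555,78) past the rib (662,208) to its end (690,240), over the jar at (672,290). Next I compute the seat from the arm's line.

```bash
python3 - <<'E'
from h import *
np.set_printoptions(precision=4,suppress=True)
P=lambda x,y:((x-400)/5+205,y/5+115)
h=np.array([.642,.008])
for k,p,z in(("tip",(688,238),.2175),("rib",(663,207),.207),("bar",(605,138),.203),("hubcap",(557,73),.222)):
    q=atz("top",*P(*p),z);d=q[:2]-h;print(k,q,np.hypot(*d),np.degrees(np.arctan2(d[1],d[0]))%360)
a=atz("top",*P(605,138),.203)-atz("top",*P(663,207),.203);print("bar dir",np.degrees(np.arctan2(a[1],a[0]))+180)
for a in(215,216,217):print(a,h+.087*np.array([np.cos(np.radians(a)),np.sin(np.radians(a))]))
E
```

```text
tip [ 0.5664 -0.049   0.2175] 0.09466543349586097 217.00580034891246
rib [ 0.5833 -0.0383  0.207 ] 0.0747809991636227 218.26436767051675
bar [ 0.6166 -0.0126  0.203 ] 0.03270025495099063 219.10568467170071
hubcap [0.6407 0.0079 0.222 ] 0.0012742337931211354 184.83272399621993
bar dir 218.55549828971232
215 [ 0.5707 -0.0419]
216 [ 0.5716 -0.0431]
217 [ 0.5725 -0.0444]
```

```bash

python3 -m jog '[[[0.0065,0.015,0],0.03,0.034],[[0.0065,0.015,0],0,0.034],[[0.006,0.014,0],0,0.034],[[0,0,0],0,0.034],[[0,0,0],0,0.034],[[0,0,0],0,0.034]]'
```

```text
time_s: 11.43
tool_pos: [0.5183, -0.0872, 0.2151]
orientation: [-0.321, 0.947, -0.0, -0.0]
ft_force: [-1.1, -0.1, -1.7]
finger_gap: 0.04
grasp_force: 15.0
```

```bash

python3 -m jog '[[[0.008,0.0062,0],0,0.034],[[0.008,0.0062,0],0,0.034],[[0.008,0.0062,0],0,0.034],[[0.008,0.0062,0],0,0.034],[[0.008,0.0062,0],0,0.034],[[0.008,0.0062,0],0,0.034],[[0.007,0.0055,0],0,0.034],[[0,0,0],0,0.034],[[0,0,0],0,0.034],[[0,0,0],0,0.034]]'
python3 - <<'E'
from h import *
n=eyes.snapshot("side")[:,:,::-1];t=eyes.snapshot("top")[:,:,::-1];cv2.imwrite("n2.png",n)
f=lambda im,x,y,w,h,k:cv2.resize(im[y:y+h,x:x+w],None,fx=k,fy=k,interpolation=cv2.INTER_CUBIC)
cv2.imwrite("pics/i1.png",np.hstack([f(n,245,120,65,80,6),f(t,205,115,65,80,6)]))
E
```

```text
time_s: 12.27
tool_pos: [0.5733, -0.0435, 0.215]
orientation: [-0.322, 0.947, 0.0, -0.0]
ft_force: [-0.1, -0.5, -1.1]
finger_gap: 0.04
grasp_force: 15.0
```

View pics/i1.png

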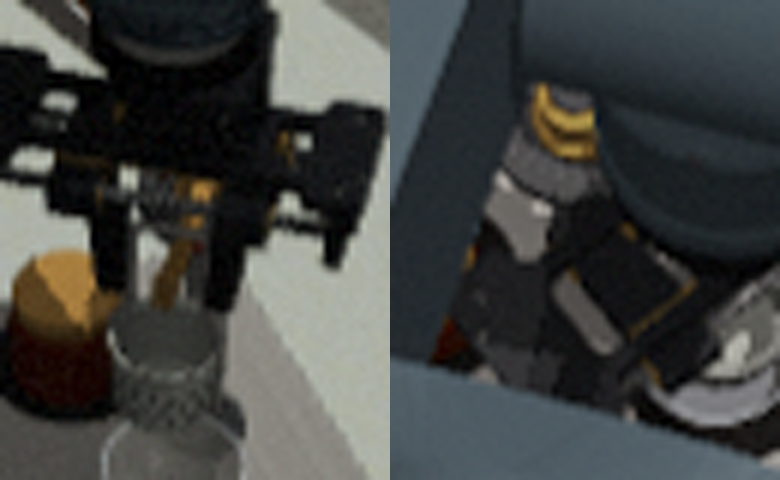

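In i1 the arm end shows between the bail legs at (165,290), with the cup below it and above the jar, so the hook is through the opening. Next I lower it in small steps and feel for contact.

```bash

python3 -m jog '[[[0,0,-0.006],0,0.034],[[0,0,-0.006],0,0.034],[[0,0,-0.006],0,0.034],[[0,0,-0.005],0,0.034],[[0,0,-0.003],0,0.034],[[0,0,0],0,0.034],[[0,0,0],0,0.034]]'
python3 -m jog '[[[0,0,-0.001],0,0.034],[[0,0,0],0,0.034],[[0,0,0],0,0.034]]'
python3 -m jog '[[[0,0,-0.001],0,0.034],[[0,0,0],0,0.034],[[0,0,0],0,0.034]]'
python3 -m jog '[[[0,0,-0.001],0,0.034],[[0,0,0],0,0.034],[[0,0,0],0,0.034]]'
python3 -m jog '[[[0,0,-0.001],0,0.034],[[0,0,0],0,0.034],[[0,0,0],0,0.034]]'
```

```text
time_s: 12.95
tool_pos: [0.5734, -0.0436, 0.1889]
orientation: [-0.322, 0.947, 0.0, -0.0]
ft_force: [-0.7, -0.0, -0.7]
finger_gap: 0.0398
grasp_force: 15.0
time_s: 13.2
tool_pos: [0.5737, -0.0436, 0.1885]
orientation: [-0.322, 0.947, -0.0, 0.0]
ft_force: [0.4, -0.8, -0.8]
finger_gap: 0.0402
grasp_force: 15.0
time_s: 13.45
tool_pos: [0.5735, -0.0436, 0.1872]
orientation: [-0.322, 0.947, -0.0, 0.0]
ft_force: [0.6, 1.1, -1.0]
finger_gap: 0.0404
grasp_force: 15.0
time_s: 13.7
tool_pos: [0.5735, -0.0436, 0.1862]
orientation: [-0.322, 0.947, 0.0, -0.0]
ft_force: [-0.1, -0.3, -1.2]
finger_gap: 0.04
grasp_force: 15.0
time_s: 13.95
tool_pos: [0.5735, -0.0436, 0.1851]
orientation: [-0.322, 0.947, 0.0, -0.0]
ft_force: [0.1, -0.1, -1.0]
finger_gap: 0.0403
grasp_force: 15.0
```

```bash

python3 -m jog '[[[0,0,-0.001],0,0.034],[[0,0,0],0,0.034],[[0,0,0],0,0.034]]'
python3 -m jog '[[[0,0,-0.001],0,0.034],[[0,0,0],0,0.034],[[0,0,0],0,0.034]]'
python3 -m jog '[[[0,0,-0.001],0,0.034],[[0,0,0],0,0.034],[[0,0,0],0,0.034]]'
```

```text
time_s: 14.2
tool_pos: [0.5735, -0.0436, 0.1842]
orientation: [-0.322, 0.947, 0.0, -0.0]
ft_force: [0.6, -0.3, -1.1]
finger_gap: 0.04
grasp_force: 15.0
time_s: 14.45
tool_pos: [0.5735, -0.0436, 0.1832]
orientation: [-0.322, 0.947, 0.0, -0.0]
ft_force: [-0.2, -0.4, -1.1]
finger_gap: 0.0402
grasp_force: 15.0
time_s: 14.7
tool_pos: [0.5735, -0.0436, 0.1821]
orientation: [-0.322, 0.947, 0.0, -0.0]
ft_force: [0.7, -0.4, -1.7]
finger_gap: 0.0405
grasp_force: 15.0
```

Already past the riding contact height with no contact, so the arm is down in the notch. I'll keep going.

```bash

python3 -m jog '[[[0,0,-0.001],0,0.034],[[0,0,0],0,0.034],[[0,0,0],0,0.034]]'
python3 -m jog '[[[0,0,-0.0007],0,0.034],[[0,0,0],0,0.034],[[0,0,0],0,0.034]]'
python3 -m jog '[[[0,0,-0.0007],0,0.034],[[0,0,0],0,0.034],[[0,0,0],0,0.034]]'
```

```text
time_s: 14.95
tool_pos: [0.5735, -0.0436, 0.1812]
orientation: [-0.322, 0.947, 0.0, -0.0]
ft_force: [0.2, 0.3, -1.4]
finger_gap: 0.0401
grasp_force: 15.0
time_s: 15.2
tool_pos: [0.5735, -0.0436, 0.1805]
orientation: [-0.322, 0.947, 0.0, -0.0]
ft_force: [-0.5, 0.3, -1.1]
finger_gap: 0.0403
grasp_force: 15.0
time_s: 15.45
tool_pos: [0.5735, -0.0436, 0.1798]
orientation: [-0.322, 0.947, 0.0, -0.0]
ft_force: [0.9, -0.2, -0.5]
finger_gap: 0.04
grasp_force: 15.0
```

```bash

python3 -m jog '[[[0,0,-0.0005],0,0.034],[[0,0,0],0,0.034],[[0,0,0],0,0.034]]'
python3 -m jog '[[[0,0,-0.0005],0,0.034],[[0,0,0],0,0.034],[[0,0,0],0,0.034]]'
```

```text
time_s: 15.7
tool_pos: [0.5736, -0.0436, 0.1793]
orientation: [-0.322, 0.947, 0.0, 0.0]
ft_force: [0.4, -0.3, -1.2]
finger_gap: 0.0404
grasp_force: 15.0
time_s: 15.95
tool_pos: [0.5736, -0.0436, 0.1789]
orientation: [-0.322, 0.947, -0.0, 0.0]
ft_force: [-1.2, 0.3, -0.7]
finger_gap: 0.0403
grasp_force: 15.0
```

```bash

python3 -m jog '[[[0,0,-0.0006],0,0.034],[[0,0,0],0,0.034],[[0,0,0],0,0.034]]' | grep -E "pos|ft"
python3 -m jog '[[[0,0,-0.0006],0,0.034],[[0,0,0],0,0.034],[[0,0,0],0,0.034]]'| grep -E "pos|ft"
python3 -m jog '[[[0,0,-0.0006],0,0.034],[[0,0,0],0,0.034],[[0,0,0],0,0.034]]'| grep -E "pos|ft"
```

```text
tool_pos: [0.5737, -0.0436, 0.1784]
ft_force: [-0.9, -0.8, 1.0]
tool_pos: [0.5737, -0.0436, 0.1779]
ft_force: [-0.9, 0.1, 3.2]
tool_pos: [0.5737, -0.0436, 0.1773]
ft_force: [-0.6, 0.5, 3.8]
```

```bash

python3 -m jog '[[[0,0,0.0007],0,0.034],[[0,0,0],0,0.034],[[0,0,0],0,0.041],[[0,0,0],0,0.043],[[0,0,0],0,0.046],[[0,0,0],0,0.05],[[0,0,0],0,0.06],[[0,0,0],0,0.065],[[0,0,0],0,0.065],[[0,0,0],0,0.065],[[0,0,0],0,0.065]]'
```

```text
time_s: 17.62
tool_pos: [0.5736, -0.0436, 0.1777]
orientation: [-0.322, 0.947, 0.0, 0.0]
ft_force: [0.4, -0.5, 0.3]
finger_gap: 0.0651
grasp_force: 0.0
```

```bash

python3 -m jog '[[[0,0,0.005],0,0.065],[[0,0,0.01],0,0.065],[[0,0,0.015],0,0.065],[[0,0,0.025],0,0.065],[[0,0,0.03],0,0.065],[[0,0,0.03],0,0.065],[[-0.01,0.02,0.02],0,0.065],[[-0.02,0.04,0],0,0.065],[[-0.02,0.035,0],0,0.065],[[-0.02,0.035,0],0,0.065],[[-0.02,0.035,0],0,0.065],[[-0.02,0.035,0],0,0.065]]'
python3 -m jog '[[[-0.02,0.035,0],0,0.065],[[-0.02,0.035,0],0,0.065],[[-0.02,0.035,0],0,0.065],[[0,0,0],0,0.065],[[0,0,0],0,0.065],[[0,0,0],0,0.065]]'
python3 - <<'E'
from h import *
np.set_printoptions(precision=1,suppress=True)
t=eyes.snapshot("top")[:,:,::-1];n=eyes.snapshot("side")[:,:,::-1];cv2.imwrite("fin.png",t);cv2.imwrite("fin_s.png",n)
o=cv2.imread("side_raw.png");k=12
def sh(a,b,x0,x1,y0,y1,e=3):
    T=cv2.resize(a[y0:y1,x0:x1],None,fx=k,fy=k,interpolation=cv2.INTER_CUBIC);S=cv2.resize(b[y0-e:y1+e,x0-e:x1+e],None,fx=k,fy=k,interpolation=cv2.INTER_CUBIC)
    _,v,_,l=cv2.minMaxLoc(cv2.matchTemplate(S,T,cv2.TM_CCOEFF_NORMED));return round(v,2),l[0]/k-e,l[1]/k-e
print("hub side shift",sh(o,n,271,289,138,146))
p0=np.array([.5735,-.0436])
# motion between successive frames near the strainer
t2=eyes.snapshot("top")[:,:,::-1];c=proj("top",[*p0,.15]).astype(int);s=np.s_[c[1]-25:c[1]+25,c[0]-25:c[0]+25]
print(c,"frame diff",cv2.absdiff(t[s],t2[s]).mean())
# steel-vs-brass profile along the arm: print hue/brightness along arm axis
h=np.array([.642,.008]);u=np.array([np.cos(np.radians(217.3)),np.sin(np.radians(217.3))])
for r_ in np.arange(.06,.106,.004):
    q=proj("top",[*(h+r_*u),.205]);print(round(r_,3),q,t[int(round(q[1])),int(round(q[0]))])
w=np.array([-u[1],u[0]])
print("lateral at seat, z .208:",[list(t[tuple(np.round(proj("top",[*(p0+d*w),.206])[::-1]).astype(int))]) for d in(-.018,-.012,-.008,0,.008,.012,.018)])
E
```

```text
time_s: 18.62
tool_pos: [0.4638, 0.155, 0.3141]
orientation: [-0.322, 0.947, -0.0, 0.001]
ft_force: [2.0, 0.2, 0.2]
finger_gap: 0.0652
grasp_force: 0.0
time_s: 19.12
tool_pos: [0.4051, 0.2586, 0.3135]
orientation: [-0.322, 0.947, -0.0, 0.001]
ft_force: [0.0, 0.1, 0.1]
finger_gap: 0.065
grasp_force: 0.0
hub side shift (0.96, -0.16666666666666652, 0.5833333333333335)
[259 166] frame diff 1.0110666666666666
0.06 [253.1 151.9] [ 59 122 144]
0.064 [254.2 153.3] [ 60 124 145]
0.068 [255.3 154.6] [ 59 122 144]
0.072 [256.4 156. ] [ 56 115 136]
0.076 [257.5 157.4] [ 54 111 124]
0.08 [258.6 158.8] [ 63 127 146]
0.084 [259.7 160.1] [ 79 113 128]
0.088 [260.8 161.5] [ 50 102 118]
0.092 [261.9 162.9] [ 59 121 138]
0.096 [263.  164.3] [23 42 57]
0.1 [264.1 165.7] [102 108 109]
0.104 [265.2 167. ] [ 98 104 105]
lateral at seat, z .208: [[np.uint8(84), np.uint8(86), np.uint8(90)], [np.uint8(117), np.uint8(118), np.uint8(121)], [np.uint8(102), np.uint8(106), np.uint8(109)], [np.uint8(124), np.uint8(122), np.uint8(124)], [np.uint8(127), np.uint8(128), np.uint8(131)], [np.uint8(131), np.uint8(132), np.uint8(134)], [np.uint8(93), np.uint8(97), np.uint8(102)]]
```

```bash

python3 -m jog '[[[0,0,0],0,0.065],[[0,0,0],0,0.065],[[0,0,0],0,0.065],[[0,0,0],0,0.065],[[0,0,0],0,0.065],[[0,0,0],0,0.065],[[0,0,0],0,0.065],[[0,0,0],0,0.065],[[0,0,0],0,0.065],[[0,0,0],0,0.065],[[0,0,0],0,0.065],[[0,0,0],0,0.065]]' | grep time
python3 - <<'E'
from h import *
F=[];G=[]
for i in range(8): F.append(eyes.snapshot("top"));G.append(eyes.snapshot("side"))
s=np.s_[141:191,234:284];b=np.s_[280:330,150:200]
c=proj("side",[.5735,-.0436,.13]).astype(int);q=np.s_[c[1]-20:c[1]+20,c[0]-20:c[0]+20]
print([ (round(cv2.absdiff(F[0][s],f[s]).mean(),2),round(cv2.absdiff(F[0][b],f[b]).mean(),2)) for f in F[1:]],[round(cv2.absdiff(G[0][q],g[q]).mean(),2) for g in G[1:]])
f0=cv2.imread("fin.png")[:,:,::-1];print("vs 1.5s ago",cv2.absdiff(F[0][s],f0[s]).mean())
o=cv2.imread("top_raw.png")[:,:,::-1];d=cv2.absdiff(o,F[0]).max(2)  # unwanted changes
n,_,st,_=cv2.connectedComponentsWithStats((cv2.medianBlur(d,3)>40).astype(np.uint8));print([tuple(x) for x in st[1:].tolist() if x[4]>8])
# height of bar end from bail bar: fit seat in side view
for z in(.2055,.2105): print(z,proj("side",[.5735,-.0436,z]))
c=proj("side",[.5735,-.0436,.2055]).astype(int);print(G[0][c[1]-6:c[1]+7,c[0]].tolist())
E
```

```text
time_s: 20.27
[(np.float64(0.99), np.float64(0.65)), (np.float64(0.98), np.float64(0.64)), (np.float64(1.0), np.float64(0.65)), (np.float64(1.01), np.float64(0.66)), (np.float64(1.01), np.float64(0.65)), (np.float64(0.98), np.float64(0.64)), (np.float64(1.0), np.float64(0.64))] [np.float64(2.34), np.float64(2.4), np.float64(2.32), np.float64(2.32), np.float64(2.31), np.float64(2.3), np.float64(2.28)]
vs 1.5s ago 0.9994666666666666
[(218, 137, 17, 33, 159), (241, 138, 27, 31, 174), (213, 161, 5, 7, 17), (250, 161, 4, 4, 9), (269, 164, 3, 11, 25), (227, 168, 8, 11, 37), (254, 169, 10, 10, 80), (0, 173, 7, 12, 29), (0, 176, 138, 208, 20066), (203, 179, 7, 9, 35), (236, 181, 9, 9, 36), (337, 210, 31, 21, 388), (0, 352, 8, 17, 87), (193, 354, 29, 21, 332), (222, 361, 4, 4, 10)]
0.2055 [272.87967317 167.87473775]
0.2105 [272.91184714 166.62995796]
[[142, 146, 136], [149, 144, 131], [120, 106, 82], [89, 72, 46], [132, 104, 55], [107, 81, 39], [57, 42, 22], [61, 47, 22], [58, 41, 21], [61, 48, 23], [86, 78, 68], [118, 114, 110], [132, 130, 123]]
```

The strainer is still (frame differences are only noise). Nothing else has moved, and the arm is clear of everything.

```bash
python3 -c "
from plant import r
print(r.job_done())"
```

```text
the job is handed in; nothing more can be done
None
```

I handed the job in at about 21 s: the hook arm is in the open jar's notch and the strainer hangs still on the hook over the jar. The handover gave no verdict. The notch drop was judged from feel and the bail's contact height, because the pictures alone didn't settle it.

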